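# Slide the anvil block under the stamping bridge and strike the blank

### The job

Push the steel block, with the copper disc riding on it, along the bench and under the low bridge of the blue stamping jig until it sits squarely against the back stop. Then press the red punch button on the bridge down onto the disc and let it spring back up. Only push and press: do not lift or tip the block, do not touch the disc, and leave the other things on the bench where they are.

Things in the scene. Friction and masses are not known exactly. Their poses are not given: they have to be found in the camera images.
- jig: Blue stamping jig fixed to the bench, no floor plate. Origin: on the bench below the punch; +x leads in from the open mouth to the back stop, z up. The steel block is home when its origin is here, sides parallel to x and y; 24 mm of it then stand out in front of the bridge. Posts x -16 to 16 mm, inner faces and low side rails at y = +-45 mm; feet reach y = +-86.
- bridge_under (a point): Middle of the underside of the jig's aluminium bridge, 26 mm above the bench. The bridge is 32 mm deep (jig x), 126 mm wide (y), its top 40 mm above the bench; bolt heads near its ends reach 45 mm.
- stop_face (a point): Middle of the stop bar's front face at bench level, 40 mm behind the jig's origin (+x); bar 14 mm high, 114 mm wide.
- mouth (a point): Middle of the jig's mouth at bench level, 38 mm in front of its origin (-x). Here two lead-in fins, 10 mm high, stand about 118 mm apart and narrow to 90 mm at the posts.
- steel_block: Ground grey steel bench block, 80 x 80 x 18 mm, about 0.9 kg, loose on the bench in front of the jig's mouth, turned up to about 0.35 rad to the jig and up to 30 mm off its centre line. Origin: centre of its underside; x and y along its sides (all four sides alike), z up.
- blank: Copper disc (blank), diameter 28 mm, 4 mm thick, 22 g, lying loose on the steel block's top near its centre. Origin: centre of its underside. Its top is 22 mm above the bench while on the block.
- punch: Spring punch of the jig: a round red button (diameter 26 mm) on a 10 mm stem through the bridge. Moves straight down, 7 mm at most, and springs back. Origin on its axis, 40 mm above the bench at rest. Its tip is flush with the bridge's underside at rest and meets the disc after 4 mm; the spring pushes back with about 2 N at rest and 5 N there.
- punch_top (a point): Middle of the top face of the red button (flat part 20 mm across), 58 mm above the bench at rest.
- flux_jar: Bystander: amber jar with black cap, diameter 56, 78 mm high. Origin: centre of its underside.
- loupe: Bystander: black eyeglass loupe, diameter 33, 31 mm high. Origin: centre of its underside.
- eraser_block: Bystander: grey eraser block 24 x 52 x 13 mm. Origin: centre of its underside.
- flat_tin: Bystander: round tin with red lid, diameter 65, 24 mm high. Origin: centre of its underside.
- copper_spool: Bystander: spool of copper wire, diameter 48, 30 mm high. Origin: centre of its underside.

How it is judged (in metres and radians):
On the way, in this order (a step that is already met when the one before it is completed fails the run):
1. the steel block sits square against the back stop under the bridge, with the disc on it below the punch (x of steel_block in the frame of jig between -0.004 and 0.003 m and y of steel_block in the frame of jig between -0.007 and 0.007 m and (angle between the x axis of steel_block and the x axis of jig, either way round below 0.08 rad or angle between the x axis of steel_block and the y axis of jig, either way round below 0.08 rad) and angle between steel_block's own z axis and vertical below 0.03 rad and height (world z) of steel_block below 0.003 m and horizontal distance between blank and punch_top below 0.012 m and height (world z) of blank between 0.016 and 0.02 m and angle between blank's own z axis and vertical below 0.05 rad), for 0.2 s.
2. the punch is pressed down onto the disc (all of step 1 and contact force between punch and blank above 1 N and height (world z) of punch_top below 0.0555 m), for 0.05 s.
At the end, for the whole second after the job is handed in: The steel block stands flat on the bench within 4 mm of the back stop, within 7 mm of the jig's centre line and within 0.08 rad of square; the disc lies flat on it within 12 mm of the punch's axis; the punch is up again (within 1.5 mm); all is at rest (all of step 1 and height (world z) of punch_top above 0.0565 m and linear speed of each of steel_block, blank below 0.01 m/s); the robot touches nothing.
It fails at once if the steel block is lifted (8 mm) or tipped (0.12 rad) (height (world z) of steel_block above 0.008 m or angle between steel_block's own z axis and vertical above 0.12 rad).
It fails at once if the disc is lifted (8 mm above its place) or falls off the block (height (world z) of blank above 0.026 m or height (world z) of blank below 0.012 m).
It fails at once if the robot touches the disc (contact force between any of the arm, the fingers and blank above 0.5 N).
It fails at once if another thing on the bench is moved by more than 20 mm (distance of any of flux_jar, loupe, eraser_block, flat_tin, copper_spool from where it was at the start of the episode above 0.02 m).
It also fails if it takes over 64 s, if anything falls off the work surface, if the arm or the gripper's body presses on something with over 40 N, if the wrist force passes 120 N, or if a joint passes its speed limit or range.

### The arm

A 6-joint arm with a two-finger parallel gripper is mounted at the origin on a cart in front of the work surface, level with it; the furniture and walls round the work are solid. World frame = base frame: x ahead of the robot, y to its left, z up, the work surface at z = 0. Lengths are in mm, angles in rad, forces in N, time in s.
With the tool pointing down it reaches from about 275 to 750 mm from the base axis. Payload 10.2 kg.
Tool frame: the origin (TCP) lies between the finger pads; the fingertips stand ctrl.tips_ahead ahead of it and the grasp point (between the pads) lies 8 mm behind it (ctrl.tips_ahead is the distance from the TCP to the fingertips, in mm); z points along the fingers, y is the direction in which the jaws open and shut (so a half turn about z gives the same grasp; the last joint's range is limited). The gripper opens to 85 mm and grips with 20 to 120 N. Pads are 22 mm wide; open, the fingers measure 114 mm over their backs; the gripper's body (76 mm by 85 mm) begins 54 mm behind the grasp point. The pads swing forward as they close: fully open they stand 13 mm farther back than shut.
Start: joints at [1.04, 0.313, 1.498, -0, 1.331, -0.223], TCP at [159.068, 500.328, 242.294] pointing down, gripper open.
Joint ranges: [-2.94, 2.94], [-0.97, 2.17], [0.19, 2.56], [-1.23, 4.37], [0.02, 3.11], [-2.88, 2.88]. Speed limits (rad/s): [2.39, 2.39, 3.01, 3.14, 3.14, 3.14].

### API

Orientations are given as a unit quaternion [w, x, y, z].
In Python, from rig import ctrl gives the robot as it stands. The module is installed in compiled form; this text tells all that it offers.
- The arm moves only by the tool move_arm, never from a script. Its argument "motion" is a list of rows, each an object with "offset": the shift along the tool's x, y, z in m, a list of three; "angular": the turn, a rotation vector about the tool's x, y, z in degrees, a list of three; "jaw": the finger opening in m, from 0 to 0.0854. In form: [{"offset": [tx, ty, tz], "angular": [ax, ay, az], "jaw": jaw}, ...]. A call has 1 to 5 rows; each row is the pose to reach, as a shift and turn from the pose commanded when the call began, along the tool's axes at that moment; what a row does not reach only later rows make up. A row lasts 1/8 s, in which the tool goes at most 62.5 mm and 10.7 degrees, less where a joint would pass 70% of its speed; a pose out of reach is approached as far as the arm can. A call with a gripper value outside its range is refused whole. The fingers move at their own pace and stop on an object; "squeeze" is the grip in N (left out, the last holds). Time passes only in rows, so rows that repeat a pose let the fingers close. It gives the time, the measured TCP pose, the force and the opening at its end, in the units of the state.
- ctrl.sense(): the state, without advancing time (a new reading comes with each control period).
- ctrl.capture(name): name is "side" or "top" or "wrist"; returns a dict with "img" (384x512x3 uint8, red, green, blue), "intrinsics" (3x3 intrinsics, pixels), "rvec" (rotation vector, rad) and "tvec" (3), from world to camera coordinates, as OpenCV has them. Camera axes: x right, y down, z forward; pixel columns grow to the right and rows downward; lengths in mm; the calibration is good to about 2 mm. The wrist camera is an equidistant fisheye: a pixel r from the principal point sees the ray r / f radians off the axis. A picture is of the moment at which its call begins. There is no depth.
- ctrl.finish_job(): hands the job in, once; it reports no verdict.
The state is a dict: "time_s": time; "joints": joint angles; "dq": joint speeds; "tau": joint torques, N m; "eef_pos": TCP position; "ee_rot": TCP orientation; "force": force on the tool from outside, world axes, zero at the start; "wrist_torque": the same for the moment, N m; "grip_width": opening from 0.0 (shut) to 1.0 (fully open).
Only numpy, scipy, OpenCV 4.12 (cv2) and the standard library are available. Lean on these libraries where they do the work, as an engineer would, in place of code of your own. Each camera call takes 0.05 s, during which the arm holds its last target. There are 200 camera calls.

## Working session

There is one attempt and no reset: what is moved stays moved. The work goes in short steps, Python scripts to look and compute and a tool call to move; the robot and the scene stay as the last step left them, time stands still between calls to the robot, and variables do not carry over. Pictures are saved under pics/ and viewed, about 8 in all and at most 12, crops included, and the job is handed in when it is done.

Besides the shell and the picture viewer there is one more tool, called after "Call:" by a JSON object that holds its "api" and its "payload". move_arm: Moves the arm, as the interface text tells. Its arguments: {"type":"object","properties":{"motion":{"type":"array","items":{"type":"object","properties":{"offset":{"type":"array","items":{"type":"number"}},"angular":{"type":"array","items":{"type":"number"}},"jaw":{"type":"number"}}}},"squeeze":{"type":"number"}},"required":["motion"]}

```bash
mkdir -p pics; cat > h.py <<'E'
import numpy as np, cv2
from rig import ctrl
def cap(n,f=None):
    c=ctrl.capture(n)
    if f: cv2.imwrite('pics/'+f,c['img'][:,:,::-1])
    return c
def ray(c,u,v,z):
    K=np.array(c['intrinsics']);R=cv2.Rodrigues(np.array(c['rvec'],float))[0];t=np.array(c['tvec'],float).ravel()
    d=R.T@np.linalg.inv(K)@np.array([u,v,1.]);o=-R.T@t
    return o+d*(z-o[2])/d[2]
def proj(c,P):
    return cv2.projectPoints(np.array(P,float).reshape(-1,3),np.array(c['rvec'],float),np.array(c['tvec'],float),np.array(c['intrinsics'],float),None)[0].reshape(-1,2)
E
python3 - <<'E'
from h import *
print(ctrl.sense(),ctrl.tips_ahead)
for n in('top','side'):
    c=cap(n,n+'0.png');np.savez(n+'0.npz',**c)
    print(n,c['intrinsics'],c['rvec'],c['tvec'])
a=cv2.imread('pics/top0.png');b=cv2.imread('pics/side0.png')
E
```

```text
{'time_s': 0.0, 'joints': array([ 1.03959588e+00,  3.13421496e-01,  1.49844540e+00,  2.19527142e-05,
        1.33100886e+00, -2.23411518e-01]), 'dq': array([-0.00271207,  0.00105306,  0.00122583, -0.00045303,  0.00038683,
       -0.00067091]), 'tau': array([ 6.40818489e-04, -4.12267077e+01, -2.59742939e+01, -1.52923376e-04,
        4.16922805e-03, -1.84601373e-05]), 'eef_pos': array([158.93322751, 500.10464163, 241.74652492]), 'ee_rot': array([-2.46269569e-04,  1.53290273e-01,  9.88180996e-01, -5.92497895e-04]), 'force': array([-0.29297943, -1.22477824, -0.80468734]), 'wrist_torque': array([ 0.01027756,  0.02070875, -0.00618137]), 'grip_width': 1.0005906073654731} 11.0
top [[462.67957947   0.         260.18305209]
 [  0.         462.67957947 192.68301312]
 [  0.           0.           1.        ]] [ 2.19435008 -2.20753368  0.10297309] [-202.081886    605.31124787 1294.06355201]
side [[455.73268894   0.         257.16447579]
 [  0.         455.73268894 193.42951336]
 [  0.           0.           1.        ]] [ 0.42302151 -2.73124253  1.23789467] [540.38220708 291.39481001 918.3713441 ]
```

View pics/top0.png

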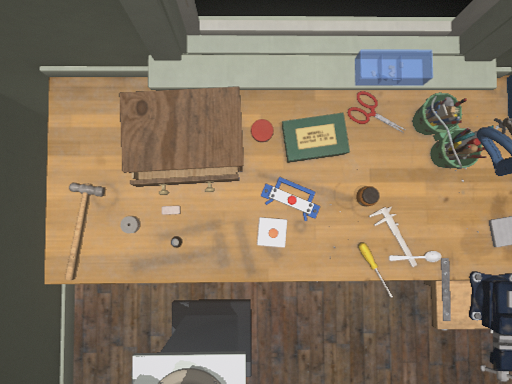

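View pics/side0.png

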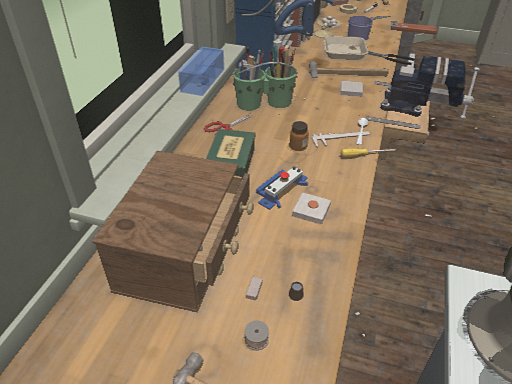

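Top view: red button at (292,200), block about (258–287, 218–247), disc at (273,233), stop bar up-left of the bridge near (297,183). The jar is at (368,196), right of the jig, clear of the path.

```bash
python3 - <<'E'
from h import *
for n in('top','side'):
    c=dict(np.load(n+'0.npz'));im=c['img'];hsv=cv2.cvtColor(im,cv2.COLOR_RGB2HSV)
    H,S,V=cv2.split(hsv)
    def blobs(m,x0,y0,x1,y1,amin=15):
        k=np.zeros_like(m,np.uint8);k[y0:y1,x0:x1]=m[y0:y1,x0:x1]
        return [q for q in cv2.findContours(k*255,cv2.RETR_EXTERNAL,cv2.CHAIN_APPROX_NONE)[0] if cv2.contourArea(q)>amin]
    box=(235,165,335,255) if n=='top' else (245,155,345,230)
    red=((H<5)|(H>172))&(S>170)&(V>90); cop=(H>=4)&(H<=13)&(S>110)
    white=(S<45)&(V>120); blue=(H>100)&(H<125)&(S>120)
    for nm,m,z in(('red',red,57),('cop',cop,22),('white',white,18),('blue',blue,14)):
        for q in blobs(m,*box):
            M=cv2.moments(q);u,v=M['m10']/M['m00'],M['m01']/M['m00']
            r=cv2.minAreaRect(q);zz=z if not(nm=='white' and min(r[1])<20) else 40
            P=np.array([ray(c,*p,zz)[:2] for p in q[:,0,:]]).astype(np.float32)
            R=cv2.minAreaRect(P)
            print(n,nm,cv2.contourArea(q),np.round([u,v],1),'z',zz,np.round(ray(c,u,v,zz),1),'rect',np.round(R[0],1),np.round(R[1],1),round(R[2],1))
    print('base',proj(c,[0,0,0]),proj(c,[159,500,240]))
c=dict(np.load('top0.npz'));cv2.imwrite('pics/t1.png',cv2.resize(c['img'][160:260,235:335,::-1],(600,600),interpolation=cv2.INTER_CUBIC))
E
```

```text
top red 37.0 [291.4 199.8] z 57 [ 581.6 -291.3   57. ] rect [ 582.4 -291.5] [19.5 19.5] 89.4
top cop 49.5 [272.7 232.9] z 22 [ 489.8 -240.5   22. ] rect [ 489.5 -241.3] [22.7 22.6] 89.5
top white 739.0 [271.6 231.9] z 18 [ 492.6 -237.6   18. ] rect [ 492.5 -237.6] [80.4 79.8] 84.9
top white 383.0 [290.7 200.1] z 40 [ 581.7 -290.9   40. ] rect [ 581.3 -291.3] [126.7  34.5] 66.6
top blue 54.5 [314. 211.] z 14 [ 551.1 -360.    14. ] rect [ 551.6 -359.3] [19.3 36. ] 63.1
top blue 71.5 [266.2 190.9] z 14 [ 609.6 -223.3   14. ] rect [ 609.6 -223.7] [21.7 37.3] 71.2
top blue 118.5 [295.4 187. ] z 14 [ 620.5 -307.4   14. ] rect [ 614.2 -305. ] [109.4  30.4] 66.7
base [[187.9306794 409.1060421]] [[-46.31154904 383.3906135 ]]
side red 29.0 [283.9 174.7] z 57 [ 581.3 -285.6   57. ] rect [ 581.4 -285.7] [22.6 19.7] 73.3
side cop 42.5 [312.7 203.8] z 22 [ 489.1 -235.2   22. ] rect [ 489.3 -234.6] [23.7 22.9] 18.0
side white 605.5 [311.7 205.8] z 18 [ 490.6 -231.5   18. ] rect [ 490.7 -232.8] [80.9 79.4] 85.1
side white 229.5 [282.8 181.1] z 40 [ 581.7 -278.8   40. ] rect [ 580.6 -286.7] [126.3  32.8] 66.6
side blue 44.5 [266.3 203.3] z 14 [ 606.1 -208.6   14. ] rect [ 606.6 -210.9] [23.8 37.5] 67.4
side blue 52.0 [268.7 180.9] z 14 [ 625.6 -298.1   14. ] rect [ 622.7 -304.3] [111.2   9.3] 67.2
base [[525.32379704 338.03130343]] [[511.76994146 605.17433264]]
```

View pics/t1.png

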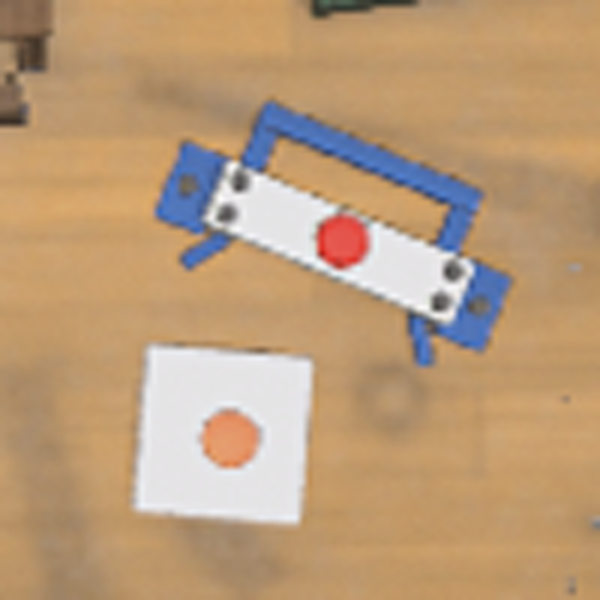

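```bash
cat >> h.py <<'E'
from scipy.spatial.transform import Rotation as Rn
A=np.deg2rad(-23.3);O=np.array([581.5,-289.]);RJ=np.array([[np.cos(A),-np.sin(A)],[np.sin(A),np.cos(A)]])
def j2w(p): return O+RJ@np.array(p,float)
def w2j(p): return RJ.T@(np.array(p,float)[:2]-O)
def down(yaw): # tool y axis heading, degrees
    a=np.deg2rad(yaw);y=np.array([np.cos(a),np.sin(a),0]);z=np.array([0,0,-1.]);return Rn.from_matrix(np.c_[np.cross(y,z),y,z])
def plan(xy,z,yaw,n,p0=None,R0=None):
    s=ctrl.sense();p0=s['eef_pos'] if p0 is None else p0;q=s['ee_rot'];R0=Rn.from_quat([q[1],q[2],q[3],q[0]]) if R0 is None else R0
    off=R0.inv().apply(np.array([*xy,z])-p0);ang=np.rad2deg((R0.inv()*down(yaw)).as_rotvec())
    print('steps',n);[print(k,np.round(off*k/n/1000,4).tolist(),np.round(ang*k/n,2).tolist()) for k in range(1,n+1)]
def st():
    s=ctrl.sense();q=s['ee_rot'];R=Rn.from_quat([q[1],q[2],q[3],q[0]]).as_matrix()
    print('t',round(s['time_s'],2),'tcp',np.round(s['eef_pos'],1),'jig',np.round(w2j(s['eef_pos']),1),'yaw',round(float(np.degrees(np.arctan2(R[1,1],R[0,1]))),2),'tilt',np.round(np.degrees(R[:2,2]),2),'F',np.round(s['force'],1),'w',round(s['grip_width']*85.4,1))
E
python3 - <<'E'
from h import *
st();plan(j2w([-105,92]),150,-23.3,15,np.array([159.07,500.33,242.29]))
E
```

```text
t 0.1 tcp [159.  500.1 241.8] jig [-700.2  557.6] yaw 72.37 tilt [-0.03 -0.06] F [ 0.4 -0.4 -0.2] w 85.4
steps 15
1 [-0.0364, -0.0348, 0.0062] [-0.0, 0.0, 6.38]
2 [-0.0728, -0.0696, 0.0124] [-0.01, 0.01, 12.76]
3 [-0.1093, -0.1044, 0.0185] [-0.01, 0.01, 19.13]
4 [-0.1457, -0.1393, 0.0247] [-0.02, 0.01, 25.51]
5 [-0.1821, -0.1741, 0.0309] [-0.02, 0.01, 31.89]
6 [-0.2185, -0.2089, 0.0371] [-0.02, 0.02, 38.27]
7 [-0.2549, -0.2437, 0.0433] [-0.03, 0.02, 44.64]
8 [-0.2914, -0.2785, 0.0495] [-0.03, 0.02, 51.02]
9 [-0.3278, -0.3133, 0.0556] [-0.04, 0.03, 57.4]
10 [-0.3642, -0.3482, 0.0618] [-0.04, 0.03, 63.78]
11 [-0.4006, -0.383, 0.068] [-0.04, 0.03, 70.15]
12 [-0.4371, -0.4178, 0.0742] [-0.05, 0.03, 76.53]
13 [-0.4735, -0.4526, 0.0804] [-0.05, 0.04, 82.91]
14 [-0.5099, -0.4874, 0.0865] [-0.06, 0.04, 89.29]
15 [-0.5463, -0.5222, 0.0927] [-0.06, 0.04, 95.67]
```

Call:
{"api": "move_arm", "payload": {"motion": [{"offset": [-0.037, -0.035, 0], "angular": [0, 0, 9], "jaw": 0.045}, {"offset": [-0.078, -0.074, 0], "angular": [0, 0, 18], "jaw": 0.045}, {"offset": [-0.12, -0.114, 0], "angular": [0, 0, 27], "jaw": 0.045}, {"offset": [-0.162, -0.154, 0], "angular": [0, 0, 36], "jaw": 0.045}, {"offset": [-0.204, -0.194, 0], "angular": [0, 0, 45], "jaw": 0.045}]}}

```text
time_s: 0.72
eef_pos: [295.1, 252.0, 242.2]
ee_rot: [0.0, 0.522, 0.853, 0.0]
force: [1.7, 0.1, -0.1]
grip_width: 0.534
```

```bash
python3 - <<'E'
from h import *
st();plan(j2w([-105,92]),150,-23.3,10)
E
```

```text
t 0.72 tcp [295.1 252.  242.2] jig [-477.   383.6] yaw 27.09 tilt [ 0.01 -0.  ] F [ 1.7  0.1 -0.1] w 45.6
steps 10
1 [-0.0472, 0.0013, 0.0092] [0.0, 0.0, 5.04]
2 [-0.0945, 0.0025, 0.0185] [0.0, 0.0, 10.08]
3 [-0.1417, 0.0038, 0.0277] [0.0, 0.0, 15.12]
4 [-0.189, 0.005, 0.0369] [0.0, 0.0, 20.16]
5 [-0.2362, 0.0063, 0.0461] [0.0, 0.0, 25.2]
6 [-0.2835, 0.0075, 0.0554] [0.0, 0.0, 30.23]
7 [-0.3307, 0.0088, 0.0646] [0.01, 0.0, 35.27]
8 [-0.378, 0.01, 0.0738] [0.01, 0.0, 40.31]
9 [-0.4252, 0.0113, 0.083] [0.01, 0.0, 45.35]
10 [-0.4725, 0.0125, 0.0923] [0.01, 0.0, 50.39]
```

Call:
{"api": "move_arm", "payload": {"motion": [{"offset": [-0.056, 0.002, 0.005], "angular": [0, 0, 8], "jaw": 0.045}, {"offset": [-0.112, 0.003, 0.01], "angular": [0, 0, 17], "jaw": 0.045}, {"offset": [-0.168, 0.005, 0.015], "angular": [0, 0, 26], "jaw": 0.045}, {"offset": [-0.224, 0.007, 0.02], "angular": [0, 0, 35], "jaw": 0.045}, {"offset": [-0.28, 0.008, 0.025], "angular": [0, 0, 44], "jaw": 0.045}]}}

```text
time_s: 1.35
eef_pos: [431.0, 6.8, 217.1]
ee_rot: [-0.0, 0.804, 0.595, 0.0]
force: [0.7, 1.7, 0.2]
grip_width: 0.528
```

```bash
python3 - <<'E'
from h import *
st();plan(j2w([-105,92]),100,-23.3,5)
E
```

```text
t 1.35 tcp [431.    6.8 217.1] jig [-255.2  212.2] yaw -16.95 tilt [-0.    0.01] F [0.7 1.7 0.2] w 45.1
steps 5
1 [-0.0272, 0.0272, 0.0234] [-0.0, -0.0, 1.27]
2 [-0.0544, 0.0544, 0.0468] [-0.0, -0.0, 2.54]
3 [-0.0816, 0.0816, 0.0702] [-0.0, -0.0, 3.81]
4 [-0.1089, 0.1088, 0.0936] [-0.0, -0.01, 5.08]
5 [-0.1361, 0.136, 0.117] [-0.0, -0.01, 6.35]
```

Call:
{"api": "move_arm", "payload": {"motion": [{"offset": [-0.027, 0.027, 0.023], "angular": [0, 0, 1.3], "jaw": 0.045}, {"offset": [-0.054, 0.054, 0.047], "angular": [0, 0, 2.6], "jaw": 0.045}, {"offset": [-0.082, 0.082, 0.07], "angular": [0, 0, 3.8], "jaw": 0.045}, {"offset": [-0.109, 0.109, 0.094], "angular": [0, 0, 5.1], "jaw": 0.045}, {"offset": [-0.136, 0.136, 0.117], "angular": [0, 0, 6.35], "jaw": 0.045}]}}

```text
time_s: 1.98
eef_pos: [522.2, -161.7, 99.1]
ee_rot: [-0.0, 0.834, 0.552, -0.0]
force: [0.8, -0.2, 0.4]
grip_width: 0.53
```

```bash
python3 - <<'E'
from h import *
st()
a=cap('side')['img'][140:240,225:365,::-1];w=cap('wrist');b=w['img'][:,:,::-1]
a=cv2.resize(a,(448,320),interpolation=cv2.INTER_CUBIC);b=cv2.resize(b,(320,240))
c=np.zeros((320,768,3),np.uint8);c[:,:448]=a;c[:240,448:]=b;cv2.imwrite('pics/m1.png',c)
print(w['intrinsics'],w['tvec'])
E
```

```text
t 1.98 tcp [ 522.2 -161.7   99.1] jig [-104.9   93.5] yaw -23.04 tilt [-0.04  0.02] F [ 0.8 -0.2  0.4] w 45.3
[[297.31863964   0.         254.59813735]
 [  0.         297.31863964 192.80116543]
 [  0.           0.           1.        ]] [-545.2514253    56.08332645  257.86179247]
```

View pics/m1.png

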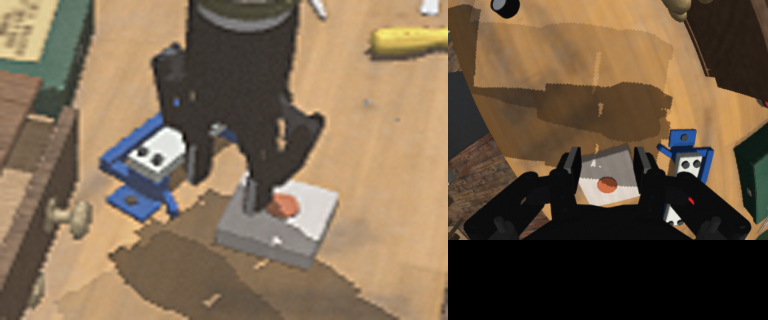

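Side: fingers hang clear behind/over the block's left side; wrist: disc near (608,184) in the montage, block edges visible between the fingers, red button partly hidden. Now measure with the fisheye for a second opinion.

```bash
cat >> h.py <<'E'
def wray(c,u,v,z):
    K=np.array(c['intrinsics'],float);R=cv2.Rodrigues(np.array(c['rvec'],float))[0];t=np.array(c['tvec'],float).ravel()
    n=np.array([u-K[0,2],v-K[1,2]])/K[0,0];r=np.hypot(*n)+1e-9
    d=R.T@np.array([*(n/r*np.sin(r)),np.cos(r)]);o=-R.T@t
    return o+d*(z-o[2])/d[2]
def meas(n):
    c=cap(n);f=wray if n=='wrist' else ray
    H,S,V=cv2.split(cv2.cvtColor(c['img'],cv2.COLOR_RGB2HSV))
    for nm,m,z in(('red',((H<5)|(H>172))&(S>170)&(V>60),57),('cop',(H>=4)&(H<=13)&(S>110),22),('white',(S<45)&(V>90),18),('blue',(H>100)&(H<125)&(S>120)&(V>40),14)):
        for q in cv2.findContours(m.astype(np.uint8)*255,cv2.RETR_EXTERNAL,cv2.CHAIN_APPROX_NONE)[0]:
            if cv2.contourArea(q)<15: continue
            P=np.array([f(c,*p,z)[:2] for p in q[:,0,:]]).astype(np.float32);R=cv2.minAreaRect(P)
            if abs(R[0][0]-530)>130 or abs(R[0][1]+270)>120: continue
            if nm=='white' and min(R[1])<45:
                P=np.array([f(c,*p,40)[:2] for p in q[:,0,:]]).astype(np.float32);R=cv2.minAreaRect(P)
            mm=cv2.moments(q);print(n,nm,'px',round(mm['m10']/mm['m00']),round(mm['m01']/mm['m00']),'rect',np.round(R[0],1),np.round(R[1],1),round(R[2],1),'jig',np.round(w2j(R[0]),1))
    return c
E
python3 - <<'E'
from h import *
meas('wrist');meas('top');st()
E
```

```text
wrist red px 389 321 rect [ 589.6 -288.4] [ 4.2 18.4] 20.8 jig [7.2 3.8]
wrist cop px 256 297 rect [ 490.5 -238.9] [27.5 25.9] 67.0 jig [-103.4   10. ]
wrist white px 359 346 rect [ 557.3 -325.7] [20.6 47.9] 13.6 jig [ -7.7 -43.2]
wrist white px 386 264 rect [ 600.7 -245.7] [31.6 33.5] 63.4 jig [ 0.5 47.3]
wrist white px 258 287 rect [ 492.9 -236.1] [80.2 79.3] 84.7 jig [-102.3   13.6]
wrist blue px 347 335 rect [ 549.9 -337. ] [38.4  3.7] 68.4 jig [-10.1 -56.6]
wrist blue px 385 240 rect [ 619.7 -252.7] [ 51.7 114.4] 28.2 jig [20.7 48.4]
top red px 291 200 rect [ 582.4 -291.5] [19.5 19.5] 89.4 jig [ 1.9 -2. ]
top white px 291 200 rect [ 581.7 -291.1] [126.9  39.5] 64.4 jig [ 1.  -1.9]
top blue px 314 211 rect [ 551.9 -358.7] [20.5 36. ] 63.1 jig [  0.4 -75.7]
top blue px 266 191 rect [ 609.6 -223.7] [21.7 37.3] 71.2 jig [-0.1 71.1]
top blue px 296 187 rect [ 614.2 -305. ] [109.4  30.4] 66.7 jig [36.4 -1.7]
t 2.17 tcp [ 521.5 -160.5   99.7] jig [-105.9   94.3] yaw -23.02 tilt [-0.08  0.05] F [-0.7  1.4 -0.1] w 44.7
```

Call:
{"api": "move_arm", "payload": {"motion": [{"offset": [0, 0, 0.04], "angular": [0, 0, 0.3], "jaw": 0.045}, {"offset": [0, 0, 0.07], "angular": [0, 0, 0.3], "jaw": 0.045}, {"offset": [0, 0, 0.0855], "angular": [0, 0, 0.3], "jaw": 0.045}, {"offset": [-0.006, 0, 0.0855], "angular": [0, 0, 0.3], "jaw": 0.045}, {"offset": [-0.012, 0, 0.0855], "angular": [0, 0, 0.3], "jaw": 0.045}]}}

```text
time_s: 2.8
eef_pos: [517.7, -172.2, 16.1]
ee_rot: [0.001, 0.835, 0.55, 0.0]
force: [0.1, -0.3, 0.9]
grip_width: 0.527
```

Call:
{"api": "move_arm", "payload": {"motion": [{"offset": [-0.004, 0, 0], "angular": [0, 0, 0], "jaw": 0.045}, {"offset": [-0.007, 0, 0], "angular": [0, 0, 0], "jaw": 0.045}, {"offset": [-0.01, 0, 0], "angular": [0, 0, 0], "jaw": 0.045}, {"offset": [-0.013, 0, 0], "angular": [0, 0, 0], "jaw": 0.045}, {"offset": [-0.016, 0, 0], "angular": [0, 0, 0], "jaw": 0.045}]}}

```text
time_s: 3.42
eef_pos: [511.2, -186.4, 15.1]
ee_rot: [0.0, 0.835, 0.55, 0.0]
force: [2.5, 3.8, 3.1]
grip_width: 0.526
```

```bash
python3 - <<'E'
from h import *
st();meas('wrist');meas('top')
a=cap('side')['img'][140:240,225:365,::-1]
cv2.imwrite('pics/m2.png',cv2.resize(a,(700,500),interpolation=cv2.INTER_CUBIC))
E
```

```text
t 3.42 tcp [ 511.2 -186.4   15.1] jig [-105.1   66.4] yaw -23.27 tilt [ 0.06 -0.01] F [2.5 3.8 3.1] w 44.9
wrist white px 258 309 rect [ 504.6 -201.3] [27.9 47.8] 81.8 jig [-105.4   50.1]
wrist white px 448 297 rect [ 599.  -247.8] [45.6 32.9] 67.4 jig [-0.3 44.8]
wrist blue px 381 370 rect [ 557.5 -318.9] [ 8.6 21.5] 22.9 jig [-10.2 -37. ]
wrist blue px 430 252 rect [ 618.4 -254. ] [ 51.9 121.8] 26.9 jig [20.  46.8]
top red px 291 200 rect [ 582.4 -291.5] [19.5 19.5] 89.4 jig [ 1.9 -2. ]
top white px 284 239 rect [ 481.9 -275. ] [20.4 77.6] 71.6 jig [-97.  -26.5]
top white px 291 200 rect [ 581.7 -291.1] [126.9  39.5] 64.4 jig [ 1.  -1.9]
top blue px 314 211 rect [ 551.9 -358.7] [20.5 36. ] 63.1 jig [  0.4 -75.7]
top blue px 266 191 rect [ 609.6 -223.7] [21.7 37.3] 71.2 jig [-0.1 71.1]
top blue px 296 187 rect [ 614.2 -305. ] [109.4  30.4] 66.7 jig [36.4 -1.7]
```

View pics/m2.png

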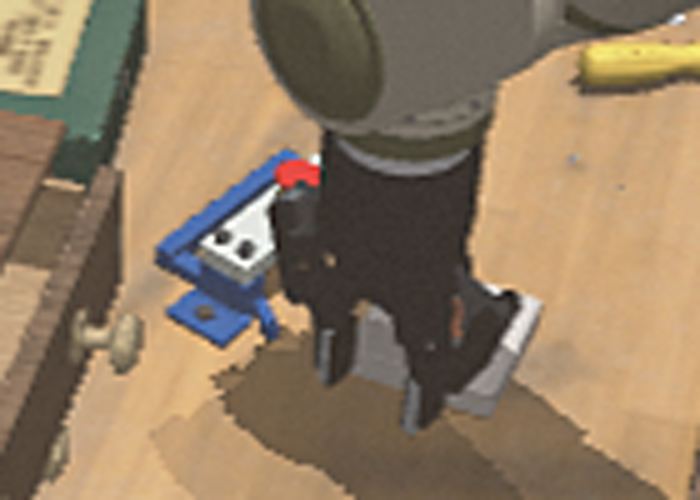

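Side view: both fingertips stand beside the block's left face, nearly flush, below its top. The block is turning as planned, so I continue the push.

Call:
{"api": "move_arm", "payload": {"motion": [{"offset": [-0.003, 0, 0], "angular": [0, 0, 0], "jaw": 0.045}, {"offset": [-0.0065, 0, 0], "angular": [0, 0, 0], "jaw": 0.045}, {"offset": [-0.01, 0, 0], "angular": [0, 0, 0], "jaw": 0.045}, {"offset": [-0.0135, 0, 0], "angular": [0, 0, 0], "jaw": 0.045}, {"offset": [-0.0155, 0, 0], "angular": [0, 0, 0], "jaw": 0.045}]}}

```text
time_s: 4.2
eef_pos: [504.6, -200.8, 14.8]
ee_rot: [-0.0, 0.835, 0.55, 0.0]
force: [3.5, 3.2, 1.5]
grip_width: 0.527
```

Call:
{"api": "move_arm", "payload": {"motion": [{"offset": [0.002, 0, 0], "angular": [0, 0, 0], "jaw": 0.045}, {"offset": [0.03, 0, 0], "angular": [0, 0, 0], "jaw": 0.045}, {"offset": [0.05, 0, -0.04], "angular": [0, 0, 0], "jaw": 0.045}, {"offset": [0.06, 0, -0.09], "angular": [0, 0, 0], "jaw": 0.045}, {"offset": [0.06, 0, -0.12], "angular": [0, 0, 0], "jaw": 0.045}]}}

```text
time_s: 4.82
eef_pos: [528.7, -145.0, 136.9]
ee_rot: [0.001, 0.835, 0.55, 0.0]
force: [0.1, 0.1, -0.0]
grip_width: 0.527
```

```bash
python3 - <<'E'
from h import *
meas('wrist');meas('top');meas('side');st()
plan(j2w([-175,0]),130,66.7,9)
E
```

```text
wrist cop px 248 302 rect [ 476.1 -252.6] [27. 26.] 67.1 jig [-111.2   -8.2]
wrist white px 352 334 rect [ 565.3 -331.8] [18.2 35.6] 2.0 jig [  2.  -45.7]
wrist white px 250 295 rect [ 478.7 -249.8] [80.3 79.2] 75.5 jig [-109.9   -4.6]
wrist white px 365 264 rect [ 599.5 -248.2] [37.9 34. ] 62.0 jig [ 0.4 44.6]
wrist blue px 367 238 rect [ 618.3 -249.4] [ 52.5 106.4] 28.3 jig [18.1 50.9]
top red px 291 200 rect [ 582.4 -291.5] [19.5 19.5] 89.4 jig [ 1.9 -2. ]
top cop px 278 238 rect [ 475.3 -253.9] [22. 22.] 44.7 jig [-111.5   -9.8]
top white px 278 238 rect [ 478.4 -250.8] [81.2 79.7] 75.2 jig [-109.8   -5.7]
top white px 291 200 rect [ 581.7 -291.1] [126.9  39.5] 64.4 jig [ 1.  -1.9]
top blue px 314 211 rect [ 551.6 -359.3] [19.3 36. ] 63.1 jig [  0.3 -76.3]
top blue px 266 191 rect [ 609.6 -223.7] [21.7 37.3] 71.2 jig [-0.1 71.1]
top blue px 296 187 rect [ 614.2 -305. ] [109.4  30.4] 66.7 jig [36.4 -1.7]
side cop px 319 202 rect [ 474.  -249.4] [22.8 25.2] 47.6 jig [-114.4   -6.2]
side white px 318 205 rect [ 476.6 -239.4] [95.1 84. ] 75.8 jig [-116.     4.1]
side white px 280 184 rect [ 582.7 -274.4] [121.1  40.2] 66.9 jig [-4.7 13.8]
side blue px 266 203 rect [ 606.9 -210.1] [23.6 38.3] 70.8 jig [-7.8 82.5]
side blue px 267 184 rect [ 627.8 -289.2] [94.5 25.7] 80.9 jig [42.6 18.1]
t 4.97 tcp [ 528.6 -145.7  135.6] jig [-105.3  110.7] yaw -23.28 tilt [ 0.08 -0.07] F [ 0.   0.5 -0.8] w 44.7
steps 9
1 [-0.0123, -0.0078, 0.0006] [0.01, 0.01, -10.0]
2 [-0.0246, -0.0155, 0.0012] [0.01, 0.02, -20.0]
3 [-0.0369, -0.0233, 0.0019] [0.02, 0.04, -29.99]
4 [-0.0492, -0.031, 0.0025] [0.02, 0.05, -39.99]
5 [-0.0615, -0.0388, 0.0031] [0.03, 0.06, -49.99]
6 [-0.0738, -0.0465, 0.0037] [0.03, 0.07, -59.99]
7 [-0.0861, -0.0543, 0.0043] [0.04, 0.08, -69.99]
8 [-0.0984, -0.062, 0.005] [0.04, 0.1, -79.98]
9 [-0.1107, -0.0698, 0.0056] [0.05, 0.11, -89.98]
```

```bash
sed -i 's/O=np.array(\[581.5,-289.\])/O=np.array([581.8,-291.3])/' h.py; python3 - <<'E'
from h import *
print(ctrl.sense()['joints'])
plan(j2w([-183,-3]),100,66.7,9)
E
```

```text
[-4.82360626e-01  4.67276291e-01  1.56884922e+00 -5.81726890e-04
  1.10369868e+00 -7.57639869e-02]
steps 9
1 [-0.0129, -0.0085, 0.004] [0.01, 0.01, -10.0]
2 [-0.0257, -0.017, 0.0079] [0.01, 0.02, -20.0]
3 [-0.0386, -0.0255, 0.0119] [0.02, 0.04, -29.99]
4 [-0.0514, -0.0341, 0.0158] [0.02, 0.05, -39.99]
5 [-0.0643, -0.0426, 0.0198] [0.03, 0.06, -49.99]
6 [-0.0771, -0.0511, 0.0237] [0.03, 0.07, -59.99]
7 [-0.09, -0.0596, 0.0277] [0.04, 0.08, -69.99]
8 [-0.1028, -0.0681, 0.0316] [0.04, 0.1, -79.98]
9 [-0.1157, -0.0766, 0.0356] [0.05, 0.11, -89.98]
```

Call:
{"api": "move_arm", "payload": {"motion": [{"offset": [-0.013, -0.009, 0], "angular": [0, 0, -10], "jaw": 0.05}, {"offset": [-0.03, -0.02, 0], "angular": [0, 0, -20], "jaw": 0.05}, {"offset": [-0.055, -0.035, 0], "angular": [0, 0, -30], "jaw": 0.05}, {"offset": [-0.08, -0.05, 0], "angular": [0, 0, -40], "jaw": 0.05}, {"offset": [-0.1, -0.068, 0.02], "angular": [0, 0, -50], "jaw": 0.05}]}}

```text
time_s: 5.6
eef_pos: [425.4, -211.1, 113.9]
ee_rot: [-0.0, 0.522, 0.853, -0.0]
force: [-0.1, 0.2, -0.3]
grip_width: 0.584
```

```bash
python3 - <<'E'
from h import *
st();plan(j2w([-183,-3]),40,66.7,5)
E
```

```text
t 5.6 tcp [ 425.4 -211.1  113.9] jig [-175.3   11.8] yaw 27.01 tilt [-0.02 -0.01] F [-0.1  0.2 -0.3] w 49.8
steps 5
1 [-0.0007, -0.0032, 0.0148] [-0.0, -0.0, -7.94]
2 [-0.0014, -0.0065, 0.0296] [-0.01, -0.0, -15.88]
3 [-0.0021, -0.0097, 0.0444] [-0.01, -0.01, -23.81]
4 [-0.0028, -0.013, 0.0592] [-0.02, -0.01, -31.75]
5 [-0.0035, -0.0162, 0.0739] [-0.02, -0.01, -39.69]
```

Call:
{"api": "move_arm", "payload": {"motion": [{"offset": [-0.001, -0.004, 0], "angular": [0, 0, -9], "jaw": 0.05}, {"offset": [-0.002, -0.008, 0], "angular": [0, 0, -18], "jaw": 0.05}, {"offset": [-0.0035, -0.016, 0.01], "angular": [0, 0, -27], "jaw": 0.05}, {"offset": [-0.0035, -0.016, 0.035], "angular": [0, 0, -36], "jaw": 0.05}, {"offset": [-0.0035, -0.016, 0.065], "angular": [0, 0, -39.7], "jaw": 0.05}]}}

```text
time_s: 6.22
eef_pos: [412.9, -220.5, 48.0]
ee_rot: [-0.001, 0.203, 0.979, 0.0]
force: [1.2, -0.6, -1.3]
grip_width: 0.584
```

```bash
python3 - <<'E'
from h import *
st();meas('wrist');meas('top')
E
```

```text
t 6.22 tcp [ 412.9 -220.5   48. ] jig [-183.1   -1.7] yaw 66.57 tilt [-0.09  0.06] F [ 1.2 -0.6 -1.3] w 49.8
wrist cop px 247 321 rect [ 471.4 -251.9] [26. 22.] 66.7 jig [-117.    -7.5]
wrist white px 323 273 rect [ 442.1 -191.5] [2.9 5.7] 40.9 jig [-167.8   36.4]
wrist white px 256 299 rect [ 465.2 -245.8] [76.  54.8] 74.3 jig [-125.1   -4.3]
wrist white px 187 273 rect [ 411.9 -261.4] [5.4 2.9] 2.2 jig [-167.9  -39.7]
top red px 291 200 rect [ 582.4 -291.5] [19.5 19.5] 89.4 jig [0.7 0. ]
top cop px 278 238 rect [ 475.3 -255.3] [22.7 22.6] 89.5 jig [-112.1   -9.1]
top white px 278 236 rect [ 478.  -251.3] [80.1 80.2] 75.2 jig [-111.2   -4.3]
top white px 291 200 rect [ 581.7 -291.1] [126.9  39.5] 64.4 jig [-0.2  0.1]
top blue px 314 211 rect [ 551.6 -359.3] [19.3 36. ] 63.1 jig [ -0.8 -74.3]
top blue px 266 191 rect [ 609.6 -223.7] [21.7 37.3] 71.2 jig [-1.2 73.1]
top blue px 296 187 rect [ 614.2 -305. ] [109.4  30.4] 66.7 jig [35.2  0.2]
```

Call:
{"api": "move_arm", "payload": {"motion": [{"offset": [0, 0, 0.02], "angular": [0, 0, 0], "jaw": 0.05}, {"offset": [0, 0, 0.034], "angular": [0, 0, -0.1], "jaw": 0.05}, {"offset": [-0.005, 0, 0.034], "angular": [0, 0, -0.1], "jaw": 0.05}, {"offset": [-0.01, 0, 0.034], "angular": [0, 0, -0.1], "jaw": 0.05}, {"offset": [-0.013, 0, 0.034], "angular": [0, 0, -0.1], "jaw": 0.05}]}}

```text
time_s: 6.95
eef_pos: [426.3, -226.4, 16.4]
ee_rot: [0.001, 0.204, 0.979, -0.0]
force: [-0.1, -0.1, -0.0]
grip_width: 0.585
```

Call:
{"api": "move_arm", "payload": {"motion": [{"offset": [-0.003, 0, 0], "angular": [0, 0, 0], "jaw": 0.05}, {"offset": [-0.007, 0, 0], "angular": [0, 0, 0], "jaw": 0.05}, {"offset": [-0.011, 0, 0], "angular": [0, 0, 0], "jaw": 0.05}, {"offset": [-0.015, 0, 0], "angular": [0, 0, 0], "jaw": 0.05}, {"offset": [-0.019, 0, 0], "angular": [0, 0, 0], "jaw": 0.05}]}}

```text
time_s: 7.58
eef_pos: [443.3, -233.6, 15.8]
ee_rot: [-0.0, 0.204, 0.979, 0.0]
force: [-4.0, 1.7, 1.0]
grip_width: 0.585
```

Call:
{"api": "move_arm", "payload": {"motion": [{"offset": [-0.004, 0.0002, 0], "angular": [0, 0, 0], "jaw": 0.05}, {"offset": [-0.008, 0.0005, 0], "angular": [0, 0, 0], "jaw": 0.05}, {"offset": [-0.012, 0.001, 0], "angular": [0, 0, 0], "jaw": 0.05}, {"offset": [-0.016, 0.0015, 0], "angular": [0, 0, 0], "jaw": 0.05}, {"offset": [-0.019, 0.002, 0], "angular": [0, 0, 0], "jaw": 0.05}]}}

```text
time_s: 8.2
eef_pos: [461.6, -239.4, 15.7]
ee_rot: [0.0, 0.204, 0.979, -0.0]
force: [-3.4, 0.2, 0.6]
grip_width: 0.582
```

```bash
python3 - <<'E'
from h import *
st();meas('top');meas('wrist')
E
```

```text
t 8.2 tcp [ 461.6 -239.4   15.7] jig [-1.31e+02  1.00e-01] yaw 66.51 tilt [ 0. -0.] F [-3.4  0.2  0.6] w 49.7
top red px 291 200 rect [ 582.4 -291.5] [19.5 19.5] 89.4 jig [0.7 0. ]
top white px 291 200 rect [ 581.7 -291.1] [126.9  39.5] 64.4 jig [-0.2  0.1]
top blue px 314 211 rect [ 551.9 -358.7] [20.5 36. ] 63.1 jig [ -0.8 -73.7]
top blue px 266 191 rect [ 609.6 -223.7] [21.7 37.3] 71.2 jig [-1.2 73.1]
top blue px 295 187 rect [ 614.2 -305. ] [109.4  30.4] 66.7 jig [35.2  0.2]
wrist cop px 238 323 rect [ 494.  -263.4] [25.  11.6] 57.5 jig [-91.6  -9.1]
wrist white px 256 301 rect [ 472.5 -244.1] [52.3 31.6] 66.5 jig [-1.19e+02  1.00e-01]
wrist white px 322 274 rect [ 469.1 -210.2] [2.3 3.2] 62.6 jig [-135.6   29.9]
wrist white px 187 274 rect [ 445.6 -264.4] [1.9 3.3] 77.1 jig [-135.8  -29.2]
```

```bash
python3 - <<'E'
from h import *
w=cap('wrist');np.savez('w1.npz',**w)
b=cv2.resize(w['img'][200:384,130:390,::-1],(650,460),interpolation=cv2.INTER_CUBIC);cv2.imwrite('pics/m3.png',b)
E
```

```text
(no output)
```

View pics/m3.png

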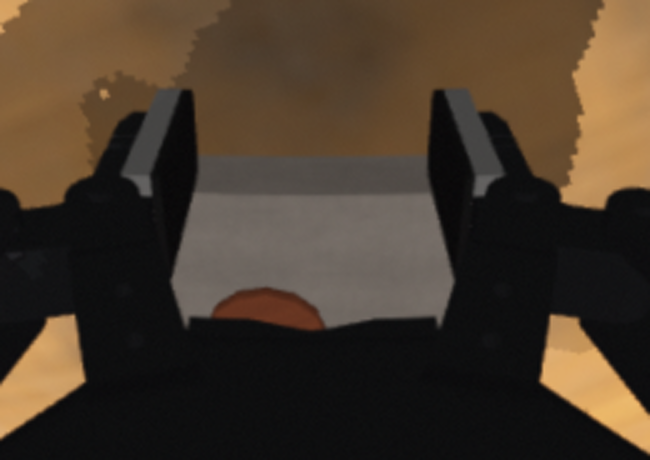

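Wrist view: the block's rear face is flush between both fingers. The disc, at crop (268,310), is about 9 mm to the -y side, so I steer slightly to +y while pushing.

Call:
{"api": "move_arm", "payload": {"motion": [{"offset": [-0.004, 0.0007, 0], "angular": [0, 0, -0.1], "jaw": 0.05}, {"offset": [-0.008, 0.0014, 0], "angular": [0, 0, -0.2], "jaw": 0.05}, {"offset": [-0.012, 0.0021, 0], "angular": [0, 0, -0.2], "jaw": 0.05}, {"offset": [-0.016, 0.0028, 0], "angular": [0, 0, -0.2], "jaw": 0.05}, {"offset": [-0.02, 0.0035, 0], "angular": [0, 0, -0.2], "jaw": 0.05}]}}

```text
time_s: 8.98
eef_pos: [481.3, -244.1, 15.9]
ee_rot: [-0.0, 0.202, 0.979, -0.0]
force: [-4.7, 1.9, 3.5]
grip_width: 0.585
```

```bash
python3 - <<'E'
from h import *
st();meas('wrist')
E
```

```text
t 8.97 tcp [ 481.3 -244.1   15.9] jig [-111.     3.6] yaw 66.72 tilt [-0.01 -0.  ] F [-4.7  1.9  3.5] w 50.0
wrist cop px 238 323 rect [ 513.5 -267.9] [25.1 11.7] 57.4 jig [-71.9  -5.5]
wrist white px 256 301 rect [ 492.  -248.7] [52.3 31.5] 66.8 jig [-99.3   3.6]
wrist white px 323 273 rect [ 488.5 -214.8] [2.3 3.1] 64.0 jig [-116.    33.4]
wrist blue px 358 356 rect [ 585.1 -210.8] [20.2  9.4] 22.7 jig [-28.8  75.2]
wrist blue px 149 355 rect [ 526.4 -341.8] [13.5 40. ] 21.0 jig [-30.9 -68.3]
```

Call:
{"api": "move_arm", "payload": {"motion": [{"offset": [-0.004, 0.0006, 0], "angular": [0, 0, 0], "jaw": 0.05}, {"offset": [-0.008, 0.0012, 0], "angular": [0, 0, 0], "jaw": 0.05}, {"offset": [-0.012, 0.0018, 0], "angular": [0, 0, 0], "jaw": 0.05}, {"offset": [-0.016, 0.0024, 0], "angular": [0, 0, 0], "jaw": 0.05}, {"offset": [-0.02, 0.003, 0], "angular": [0, 0, 0], "jaw": 0.05}]}}

```text
time_s: 9.65
eef_pos: [500.9, -249.2, 15.8]
ee_rot: [-0.0, 0.202, 0.979, 0.0]
force: [-4.4, 0.7, 2.6]
grip_width: 0.58
```

```bash
python3 - <<'E'
from h import *
st();meas('wrist');a=cap('side')['img'][140:240,225:365,::-1]
w=cap('wrist')['img'][:,:,::-1]
cv2.imwrite('pics/m4.png',np.hstack([cv2.resize(a,(400,300),interpolation=cv2.INTER_CUBIC),cv2.resize(w[170:,100:420],(400,300))]))
E
```

```text
t 9.65 tcp [ 500.9 -249.2   15.8] jig [-91.    6.6] yaw 66.72 tilt [-0.  0.] F [-4.4  0.7  2.6] w 49.5
wrist cop px 238 323 rect [ 533.1 -273.1] [25.1 11.6] 57.4 jig [-52.   -2.5]
wrist white px 256 301 rect [ 511.6 -253.9] [52.2 31.4] 66.8 jig [-79.3   6.6]
wrist white px 323 273 rect [ 508.  -219.9] [2.3 3.1] 64.0 jig [-96.   36.3]
wrist blue px 356 344 rect [ 595.9 -217.5] [14.3 31.2] 66.9 jig [-16.2  73.4]
wrist blue px 148 347 rect [ 542.7 -344.8] [18.1 52.2] 31.4 jig [-14.8 -64.7]
```

View pics/m4.png

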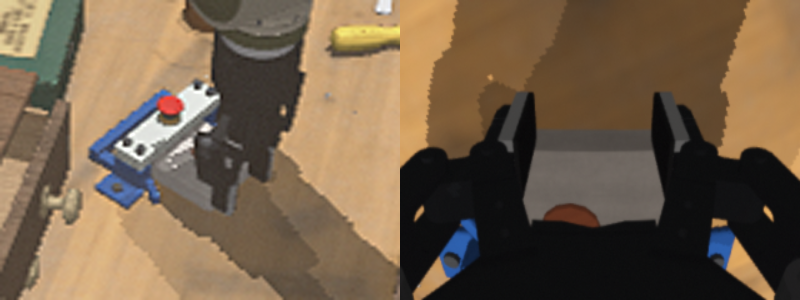

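Call:
{"api": "move_arm", "payload": {"motion": [{"offset": [-0.004, 0, 0], "angular": [0, 0, 0], "jaw": 0.05}, {"offset": [-0.008, 0, 0], "angular": [0, 0, 0], "jaw": 0.05}, {"offset": [-0.012, 0, 0], "angular": [0, 0, 0], "jaw": 0.05}, {"offset": [-0.016, 0, 0], "angular": [0, 0, 0], "jaw": 0.05}, {"offset": [-0.02, 0, 0], "angular": [0, 0, 0], "jaw": 0.05}]}}

```text
time_s: 10.42
eef_pos: [519.2, -257.2, 15.8]
ee_rot: [-0.0, 0.202, 0.979, 0.0]
force: [-4.6, 2.2, 2.7]
grip_width: 0.584
```

Call:
{"api": "move_arm", "payload": {"motion": [{"offset": [-0.003, 0, 0], "angular": [0, 0, 0], "jaw": 0.05}, {"offset": [-0.006, 0, 0], "angular": [0, 0, 0], "jaw": 0.05}, {"offset": [-0.009, 0, 0], "angular": [0, 0, 0], "jaw": 0.05}, {"offset": [-0.011, 0, 0], "angular": [0, 0, 0], "jaw": 0.05}, {"offset": [-0.013, 0, 0], "angular": [0, 0, 0], "jaw": 0.05}]}}

```text
time_s: 11.05
eef_pos: [531.0, -262.3, 15.8]
ee_rot: [-0.0, 0.202, 0.979, 0.0]
force: [-4.9, 1.4, 2.0]
grip_width: 0.587
```

```bash
python3 - <<'E'
from h import *
st();meas('wrist')
E
```

```text
t 11.05 tcp [ 531.  -262.3   15.8] jig [-58.1   6.6] yaw 66.72 tilt [-0.  0.] F [-4.9  1.4  2. ] w 50.1
wrist cop px 238 323 rect [ 563.2 -286. ] [25.  11.5] 57.7 jig [-19.1  -2.5]
wrist white px 140 365 rect [ 561.6 -348.8] [5.5 5.9] 28.9 jig [  4.2 -60.8]
wrist white px 353 349 rect [ 595.4 -232.3] [ 6.2 14.2] 78.7 jig [-10.9  59.5]
wrist white px 150 347 rect [ 551.7 -334.4] [13.5 24.9] 22.0 jig [-10.6 -51.5]
wrist white px 256 301 rect [ 541.8 -266.9] [52.2 31.4] 66.8 jig [-46.4   6.6]
wrist blue px 360 335 rect [ 612.3 -224.9] [20.3  6. ] 12.8 jig [ 1.7 73.1]
wrist blue px 155 327 rect [ 556.2 -341.5] [7.7 2.6] 74.1 jig [ -3.7 -56.2]
wrist blue px 144 279 rect [ 521.8 -326.7] [8.4 4.6] 84.5 jig [-41.1 -56.3]
```

Call:
{"api": "move_arm", "payload": {"motion": [{"offset": [-0.0015, 0, 0], "angular": [0, 0, 0], "jaw": 0.05}, {"offset": [-0.003, 0, 0], "angular": [0, 0, 0], "jaw": 0.05}, {"offset": [-0.0045, 0, 0], "angular": [0, 0, 0], "jaw": 0.05}, {"offset": [-0.0045, 0, 0], "angular": [0, 0, 0], "jaw": 0.05}]}}

```text
time_s: 11.6
eef_pos: [535.3, -264.1, 15.8]
ee_rot: [0.0, 0.202, 0.979, -0.0]
force: [-2.1, 0.8, 0.7]
grip_width: 0.584
```

Call:
{"api": "move_arm", "payload": {"motion": [{"offset": [-0.0007, 0, 0], "angular": [0, 0, 0], "jaw": 0.05}, {"offset": [-0.0015, 0, 0], "angular": [0, 0, 0], "jaw": 0.05}, {"offset": [-0.0015, 0, 0], "angular": [0, 0, 0], "jaw": 0.05}]}}

```text
time_s: 11.98
eef_pos: [536.5, -264.6, 15.8]
ee_rot: [0.0, 0.202, 0.979, -0.0]
force: [-3.6, 1.5, 1.4]
grip_width: 0.585
```

Call:
{"api": "move_arm", "payload": {"motion": [{"offset": [-0.0007, 0, 0], "angular": [0, 0, 0], "jaw": 0.05}, {"offset": [-0.0015, 0, 0], "angular": [0, 0, 0], "jaw": 0.05}, {"offset": [-0.0015, 0, 0], "angular": [0, 0, 0], "jaw": 0.05}]}}

```text
time_s: 12.35
eef_pos: [537.5, -265.1, 15.8]
ee_rot: [-0.001, 0.202, 0.979, 0.0]
force: [-6.3, 2.2, 3.6]
grip_width: 0.586
```

Call:
{"api": "move_arm", "payload": {"motion": [{"offset": [-0.0007, 0, 0], "angular": [0, 0, 0], "jaw": 0.05}, {"offset": [-0.0015, 0, 0], "angular": [0, 0, 0], "jaw": 0.05}, {"offset": [-0.0015, 0, 0], "angular": [0, 0, 0], "jaw": 0.05}]}}

```text
time_s: 12.72
eef_pos: [537.6, -265.1, 15.7]
ee_rot: [-0.002, 0.202, 0.979, 0.001]
force: [-13.2, 5.2, 8.9]
grip_width: 0.584
```

```bash
python3 - <<'E'
from h import *
st()
E
```

```text
t 12.72 tcp [ 537.6 -265.1   15.7] jig [-50.9   6.6] yaw 66.73 tilt [-0.26  0.13] F [-13.2   5.2   8.9] w 49.9
```

The force rises to 14 N at TCP x = -50.9, where -51 was expected, so the block is seated. Backing off and checking.

Call:
{"api": "move_arm", "payload": {"motion": [{"offset": [0.003, 0, 0], "angular": [0, 0, 0], "jaw": 0.05}, {"offset": [0.02, 0, 0], "angular": [0, 0, 0], "jaw": 0.05}, {"offset": [0.06, 0, 0], "angular": [0, 0, 0], "jaw": 0.03}, {"offset": [0.08, 0, -0.05], "angular": [0, 0, 0], "jaw": 0.0}, {"offset": [0.1, 0, -0.09], "angular": [0, 0, 0], "jaw": 0.0}]}}

```text
time_s: 13.35
eef_pos: [447.5, -226.5, 107.5]
ee_rot: [0.001, 0.202, 0.979, -0.001]
force: [-0.8, -0.4, 0.6]
grip_width: 0.003
```

```bash
python3 - <<'E'
from h import *
st();meas('wrist');c=meas('top');d=meas('side')
cv2.imwrite('pics/m5.png',np.hstack([cv2.resize(c['img'][165:245,250:330,::-1],(400,400),interpolation=cv2.INTER_CUBIC),cv2.resize(d['img'][140:220,245:325,::-1],(400,400),interpolation=cv2.INTER_CUBIC)]))
E
```

```text
t 13.35 tcp [ 447.5 -226.5  107.5] jig [-149.     6.4] yaw 66.7 tilt [ 0.14 -0.1 ] F [-0.8 -0.4  0.6] w 0.3
wrist white px 255 320 rect [ 541.7 -267.2] [ 9.8 25.3] 66.7 jig [-46.3   6.3]
wrist blue px 172 316 rect [ 529.5 -353.3] [ 8.3 13.2] 17.4 jig [-23.6 -77.6]
top red px 291 200 rect [ 582.4 -291.5] [19.5 19.5] 89.4 jig [0.7 0. ]
top white px 291 201 rect [ 581.6 -293. ] [128.8  80.2] 66.5 jig [ 0.5 -1.6]
top blue px 314 211 rect [ 551.9 -358.7] [20.5 36. ] 63.1 jig [ -0.8 -73.7]
top blue px 266 191 rect [ 609.6 -223.7] [21.7 37.3] 71.2 jig [-1.2 73.1]
top blue px 295 187 rect [ 614.2 -305. ] [109.4  30.4] 66.7 jig [35.2  0.2]
side red px 284 175 rect [ 581.  -286.1] [19.4 22.1] 32.2 jig [-2.7  4.4]
side white px 285 186 rect [ 570.1 -300.6] [139.6  88.8] 66.9 jig [ -7.1 -13.1]
side blue px 266 203 rect [ 606.6 -210.9] [23.8 37.5] 67.4 jig [-9.  83.7]
side blue px 303 178 rect [ 537.8 -337.8] [16.5 31.3] 12.7 jig [-22.1 -60.1]
side blue px 266 184 rect [ 623.4 -301.3] [116.2  26.1] 78.3 jig [42.1  7.3]
```

View pics/m5.png

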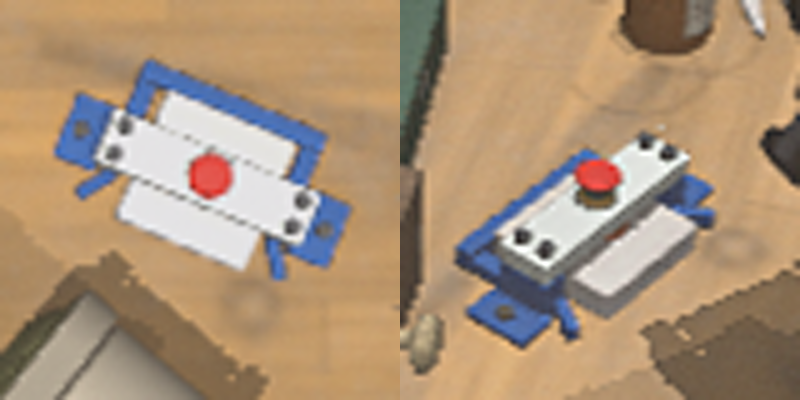

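```bash
python3 - <<'E'
from h import *
c=dict(np.load('top0.npz'))
for u,v in((118,215),(245,270),(160,93),(297,148)): print(np.round(w2j(ray(c,250+u/5,165+v/5,18)),1))
plan(j2w([0,1]),95,66.7,5)
E
```

```text
[-38.4  35.2]
[-39.  -43.8]
[35.4 40. ]
[ 37.  -44.5]
steps 5
1 [-0.0296, -0.001, 0.0027] [-0.02, 0.07, 0.0]
2 [-0.0592, -0.0021, 0.0055] [-0.03, 0.13, 0.0]
3 [-0.0888, -0.0031, 0.0082] [-0.05, 0.2, 0.0]
4 [-0.1184, -0.0042, 0.011] [-0.07, 0.26, 0.0]
5 [-0.148, -0.0052, 0.0137] [-0.09, 0.33, 0.0]
```

Call:
{"api": "move_arm", "payload": {"motion": [{"offset": [-0.03, -0.001, 0], "angular": [0, 0, 0], "jaw": 0.0}, {"offset": [-0.06, -0.002, 0], "angular": [0, 0, 0], "jaw": 0.0}, {"offset": [-0.09, -0.003, 0], "angular": [0, 0.1, 0], "jaw": 0.0}, {"offset": [-0.12, -0.004, 0.005], "angular": [0, 0.2, 0], "jaw": 0.0}, {"offset": [-0.148, -0.005, 0.01], "angular": [0, 0.2, 0], "jaw": 0.0}]}}

```text
time_s: 14.12
eef_pos: [582.5, -289.8, 94.1]
ee_rot: [-0.002, 0.202, 0.979, 0.0]
force: [-0.2, 1.5, -0.5]
grip_width: -0.001
```

```bash
python3 - <<'E'
from h import *
st();w=meas('wrist')
d=cap('side')
cv2.imwrite('pics/m6.png',np.hstack([cv2.resize(w['img'][200:,130:390,::-1],(480,340),interpolation=cv2.INTER_CUBIC),cv2.resize(d['img'][120:220,240:334,::-1],(320,340),interpolation=cv2.INTER_CUBIC)]))
E
```

```text
t 14.12 tcp [ 582.5 -289.8   94.1] jig [0.1 1.7] yaw 66.72 tilt [-0.19  0.1 ] F [-0.2  1.5 -0.5] w -0.1
wrist red px 252 223 rect [ 579.3 -290.2] [24.5 20.7] 75.5 jig [-2.7 -0. ]
wrist cop px 246 189 rect [ 566.3 -289.1] [12.2  1.5] 66.7 jig [-15.1  -4.1]
wrist white px 291 250 rect [ 614.9 -274.8] [11.6  4.8] 65.7 jig [23.8 28.2]
wrist white px 251 216 rect [ 595.7 -296.9] [139.8  48.6] 66.8 jig [15.   0.3]
wrist white px 250 172 rect [ 552.4 -279.5] [70.3 24. ] 66.7 jig [-31.7  -0.8]
wrist blue px 307 253 rect [ 634.5 -269.3] [31.  21.8] 67.2 jig [39.7 41.1]
wrist blue px 201 254 rect [ 603.2 -342.7] [32.9 22. ] 65.6 jig [ 40.  -38.7]
wrist blue px 168 187 rect [ 544.8 -349.7] [31.3 54.9] 23.4 jig [-10.8 -68.3]
wrist blue px 338 187 rect [ 598.5 -223.2] [55.3 31. ] 19.3 jig [-11.6  69.2]
```

View pics/m6.png

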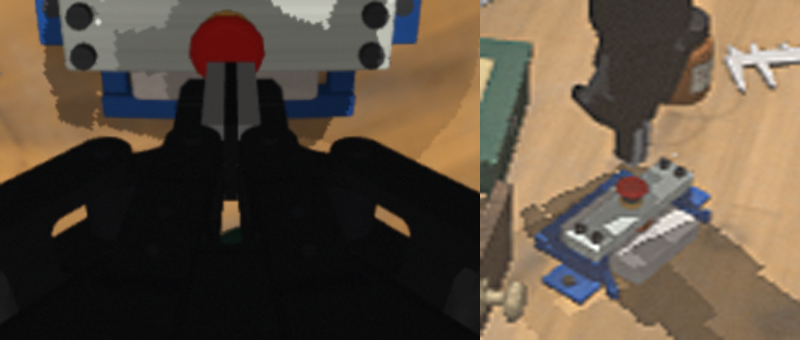

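Wrist view puts the button on the axis, the block strip centred at y = -0.8, and the disc sliver at y ≈ -4 with its front edge at x ≈ -16. That makes the disc about 5 mm off the punch axis, within the limit. Pressing now.

Call:
{"api": "move_arm", "payload": {"motion": [{"offset": [0.001, -0.001, 0.012], "angular": [0, 0, 0], "jaw": 0.0}, {"offset": [0.001, -0.001, 0.021], "angular": [0, 0, 0], "jaw": 0.0}, {"offset": [0.001, -0.001, 0.024], "angular": [0, 0, 0], "jaw": 0.0}, {"offset": [0.001, -0.001, 0.026], "angular": [0, 0, 0], "jaw": 0.0}, {"offset": [0.001, -0.001, 0.026], "angular": [0, 0, 0], "jaw": 0.0}]}}

```text
time_s: 14.85
eef_pos: [579.9, -289.9, 70.0]
ee_rot: [-0.002, 0.202, 0.979, 0.0]
force: [0.1, -0.1, -0.3]
grip_width: 0.003
```

Call:
{"api": "move_arm", "payload": {"motion": [{"offset": [0, 0, 0.001], "angular": [0, 0, 0], "jaw": 0.0}, {"offset": [0, 0, 0.002], "angular": [0, 0, 0], "jaw": 0.0}, {"offset": [0, 0, 0.002], "angular": [0, 0, 0], "jaw": 0.0}]}}

```text
time_s: 15.22
eef_pos: [580.0, -290.0, 68.1]
ee_rot: [-0.001, 0.202, 0.979, 0.0]
force: [-0.1, 0.4, 1.9]
grip_width: 0.002
```

Contact at about 69 mm as expected; going on in small steps.

Call:
{"api": "move_arm", "payload": {"motion": [{"offset": [0, 0, 0.001], "angular": [0, 0, 0], "jaw": 0.0}, {"offset": [0, 0, 0.002], "angular": [0, 0, 0], "jaw": 0.0}, {"offset": [0, 0, 0.003], "angular": [0, 0, 0], "jaw": 0.0}, {"offset": [0, 0, 0.003], "angular": [0, 0, 0], "jaw": 0.0}]}}

```text
time_s: 15.72
eef_pos: [580.1, -289.9, 65.1]
ee_rot: [-0.001, 0.202, 0.979, 0.0]
force: [0.7, -0.4, 5.5]
grip_width: -0.0
```

Call:
{"api": "move_arm", "payload": {"motion": [{"offset": [0, 0, 0.0007], "angular": [0, 0, 0], "jaw": 0.0}, {"offset": [0, 0, 0.0014], "angular": [0, 0, 0], "jaw": 0.0}, {"offset": [0, 0, 0.0014], "angular": [0, 0, 0], "jaw": 0.0}]}}

```text
time_s: 16.1
eef_pos: [580.1, -290.0, 64.9]
ee_rot: [-0.001, 0.202, 0.979, 0.0]
force: [-3.2, 3.5, 13.9]
grip_width: -0.003
```

14 N with the tip held at 53.9 mm means the punch is on the disc, about 9 N above the spring force. Holding briefly, then releasing straight up.

Call:
{"api": "move_arm", "payload": {"motion": [{"offset": [0, 0, 0], "angular": [0, 0, 0], "jaw": 0.0}, {"offset": [0, 0, -0.003], "angular": [0, 0, 0], "jaw": 0.0}, {"offset": [0, 0, -0.007], "angular": [0, 0, 0], "jaw": 0.0}, {"offset": [0, 0, -0.03], "angular": [0, 0, 0], "jaw": 0.0}, {"offset": [0, 0, -0.08], "angular": [0, 0, 0], "jaw": 0.0}]}}

```text
time_s: 16.73
eef_pos: [579.0, -289.1, 141.6]
ee_rot: [-0.005, 0.202, 0.979, 0.002]
force: [-0.1, 0.3, 0.4]
grip_width: 0.004
```

Call:
{"api": "move_arm", "payload": {"motion": [{"offset": [0.05, 0, -0.02], "angular": [0, 0, 0], "jaw": 0.0}, {"offset": [0.1, 0, -0.03], "angular": [0, 0, 0], "jaw": 0.0}, {"offset": [0.14, 0, -0.03], "angular": [0, 0, 0], "jaw": 0.0}, {"offset": [0.14, 0, -0.03], "angular": [0, 0, 0], "jaw": 0.0}]}}

```text
time_s: 17.23
eef_pos: [449.9, -233.5, 173.8]
ee_rot: [-0.002, 0.202, 0.979, 0.001]
force: [1.5, 0.1, 0.2]
grip_width: -0.0
```

```bash
python3 - <<'E'
from h import *
st();c=meas('top');d=meas('side')
cv2.imwrite('pics/m7.png',np.hstack([cv2.resize(c['img'][165:245,250:330,::-1],(400,400),interpolation=cv2.INTER_CUBIC),cv2.resize(d['img'][140:220,245:325,::-1],(400,400),interpolation=cv2.INTER_CUBIC)]))
E
```

```text
t 17.23 tcp [ 449.9 -233.5  173.8] jig [-144.     0.9] yaw 66.69 tilt [-0.26  0.14] F [1.5 0.1 0.2] w -0.0
top red px 291 200 rect [ 582.4 -291.5] [19.5 19.5] 89.4 jig [0.7 0. ]
top white px 291 201 rect [ 581.6 -293. ] [128.7  80.2] 66.5 jig [ 0.5 -1.7]
top blue px 314 211 rect [ 551.9 -358.7] [20.5 36. ] 63.1 jig [ -0.8 -73.7]
top blue px 266 191 rect [ 609.6 -223.7] [21.7 37.3] 71.2 jig [-1.2 73.1]
top blue px 295 187 rect [ 614.2 -305. ] [109.4  30.4] 66.7 jig [35.2  0.2]
side red px 284 175 rect [ 581.  -286.1] [19.4 22.1] 32.2 jig [-2.7  4.4]
side white px 285 186 rect [ 569.9 -300.1] [140.1  88.9] 66.5 jig [ -7.5 -12.8]
side blue px 266 203 rect [ 606.6 -210.9] [23.8 37.5] 67.4 jig [-9.  83.7]
side blue px 303 178 rect [ 537.8 -337.8] [16.5 31.3] 12.7 jig [-22.1 -60.1]
side blue px 268 181 rect [ 623.3 -305.3] [109.8   7.9] 67.6 jig [43.6  3.5]
```

View pics/m7.png

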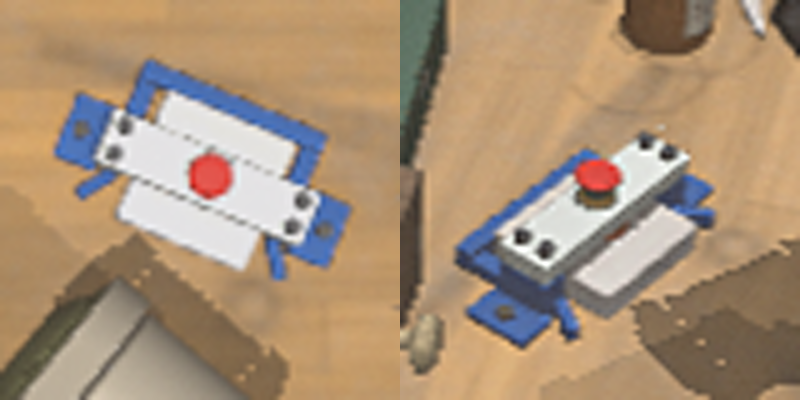

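The pictures match those before the press: block home and square, button up at the same pixels, disc still under the bridge, arm clear. Handing in.

```bash
python3 -c "
from rig import ctrl
print(ctrl.finish_job())"
```

```text
the job is handed in; nothing more can be done
None
```

I pushed the block home under the bridge and pressed the punch onto the disc. The job was handed in at about 17 s of robot time; no verdict is reported.

- **Pushing:** I pushed the block's side to turn it and bring it near the centre line. I then pushed from behind with two fingers until it met the back stop, where the force rose to about 14 N at the expected position.
- **Pressing:** The shut fingertips pressed the button to about 53.9 mm with 14 N. That is about 9 N more than the spring gives there, so the punch was on the disc. The button came back up to the same pixels as before.
- **Last checks:** The block looks square against the stop in the final top and side views. The disc was last measured just before the press, about 5 mm off the punch axis against a limit of 12 mm. The robot was clear and touching nothing. No bystander was near the path, but I did not measure their positions again at the end.
- **Disagreements:**
  - The side push left about 8.6° of turn, which the rear push took out.
  - The cameras differ on the block's sideways position: the wrist view gives -0.8 mm, corners I picked by eye in the top view about -3 mm. Both are inside 7 mm.
  - The side camera's calibration is about 4–5 mm off the top camera's in y, so I relied on comparing things within one picture.

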